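# Sweep the pull-off test discs through the gate into the return slot

### The job

With the fingertips, gently push the three loose aluminium test discs along the blue tray and through the narrow gate, one at a time, so that each drops into the yellow-floored return slot behind it before the next one comes to the gate. Only push them: do not pinch or lift a disc, and leave the brass weight and the small mortar cube in the tray, and everything else on the bench, where they stand.

Things in the scene. Friction and masses are not known exactly. Their poses are not given: they have to be found in the camera images.
- tray: Blue fixed tray, 341 x 310 mm, placed and turned anew each time. Origin: on the bench under the middle of the gate; x is the way discs are pushed through the gate (roughly the robot's -y, within 13 degrees), y across, z up. Black level floor 90 mm above the bench, x -260 to 0 mm, no rim at x = -260; side rims, inner faces y = +-148 mm, 22 mm above the floor.
- gate (a point): Middle of the gate's far edge at floor level (tray x 0, y 0, z 90 mm), axes as the tray's; here the floor ends and the slot begins. Gate: two steel cheeks, 25 mm above the floor, at x -10 to 0 mm, with a 60 mm gap centred on y = 0. From each side of the gap a 6 mm steel funnel wall, as high, runs back at 45 degrees to about x -48, y +-70 mm.
- slot (a point): Middle of the yellow floor of the return slot, an open-topped pit behind the gate: inside 75 mm along the tray's x (0 to 75), 134 mm along y, floor 8 mm above the bench (82 mm below the tray floor), other three walls 110 mm above the bench. A disc falls in once its centre is past x = 0.
- disc_a: Loose aluminium test disc, 40 mm across, 14 mm thick, about 50 g, flat on the tray floor, black dot in the middle of its top. Origin: centre of its underside. Slides when pushed, stops when the push stops. The three discs start 140 to 195 mm before the gate in three lanes about 64 mm apart (middle and each side); which is in which lane varies.
- disc_b: A second disc, the same as disc_a in every way.
- disc_c: A third disc, the same as disc_a in every way.
- weight: Loose brass calibration weight with a knob, 28 mm in diameter, 46 mm high, standing in the tray near one side rim, about 75 mm before the gate. Origin: centre of its underside. To be left alone.
- cube: Loose grey mortar cube, 40 mm, standing in the tray near the other side rim, about 75 mm before the gate. Origin: centre of its underside. To be left alone.
- block: Small concrete test block, 70 mm cube, loose on the bench to the right. Origin: centre of its underside. To be left alone.
- brush: Hand brush lying on the bench to the left. To be left alone.
- bowl: Steel sample bowl, 120 mm across, 50 mm high, on the bench to the left. To be left alone.
There are look-alikes about, which are no part of the job. What is shaped like the disc_b but brown, pink or turquoise is not meant.

How it is judged:
On the way, in this order (a step that is already met when the one before it is completed fails the run):
1. one disc is in the return slot (((x of disc_a in the frame of tray between -0.008 and 0.083 m and y of disc_a in the frame of tray between -0.075 and 0.075 m and z of disc_a in the frame of tray below 0.076 m) or (x of disc_b in the frame of tray between -0.008 and 0.083 m and y of disc_b in the frame of tray between -0.075 and 0.075 m and z of disc_b in the frame of tray below 0.076 m) or (x of disc_c in the frame of tray between -0.008 and 0.083 m and y of disc_c in the frame of tray between -0.075 and 0.075 m and z of disc_c in the frame of tray below 0.076 m))), for 0.1 s.
2. two discs are in the return slot ((((x of disc_a in the frame of tray between -0.008 and 0.083 m and y of disc_a in the frame of tray between -0.075 and 0.075 m and z of disc_a in the frame of tray below 0.076 m) and (x of disc_b in the frame of tray between -0.008 and 0.083 m and y of disc_b in the frame of tray between -0.075 and 0.075 m and z of disc_b in the frame of tray below 0.076 m)) or ((x of disc_a in the frame of tray between -0.008 and 0.083 m and y of disc_a in the frame of tray between -0.075 and 0.075 m and z of disc_a in the frame of tray below 0.076 m) and (x of disc_c in the frame of tray between -0.008 and 0.083 m and y of disc_c in the frame of tray between -0.075 and 0.075 m and z of disc_c in the frame of tray below 0.076 m)) or ((x of disc_b in the frame of tray between -0.008 and 0.083 m and y of disc_b in the frame of tray between -0.075 and 0.075 m and z of disc_b in the frame of tray below 0.076 m) and (x of disc_c in the frame of tray between -0.008 and 0.083 m and y of disc_c in the frame of tray between -0.075 and 0.075 m and z of disc_c in the frame of tray below 0.076 m)))), for 0.1 s.
3. all three discs are in the return slot (x of disc_a in the frame of tray between -0.008 and 0.083 m and y of disc_a in the frame of tray between -0.075 and 0.075 m and z of each of disc_a, disc_b, disc_c in the frame of tray below 0.076 m and x of disc_b in the frame of tray between -0.008 and 0.083 m and y of disc_b in the frame of tray between -0.075 and 0.075 m and x of disc_c in the frame of tray between -0.008 and 0.083 m and y of disc_c in the frame of tray between -0.075 and 0.075 m), for 0.1 s.
At the end, for the whole second after the job is handed in: All three discs rest in the return slot with their underside centres more than 14 mm below the tray floor; the weight and the cube stand upright within 15 mm of where they started, the loose block, brush and bowl within 20 mm (all of step 3 and linear speed of each of disc_a, disc_b, disc_c below 0.02 m/s and distance of each of weight, cube from where it was at the start of the episode below 0.015 m and angle between each of weight, cube's own z axis and vertical below 0.35 rad and distance of each of block, brush, bowl from where it was at the start of the episode below 0.02 m); the robot touches nothing.
It fails at once if a disc is lifted more than 12 mm off the tray floor (z of any of disc_a, disc_b, disc_c in the frame of tray above 0.102 m).
It fails at once if a disc is pinched or pressed by the fingers with more than 20 N (contact force between the fingers and disc_a above 20 N or contact force between the fingers and disc_b above 20 N or contact force between the fingers and disc_c above 20 N).
It fails at once if two discs are in the gate (from 45 mm before it to the edge of the slot) at once (((x of disc_a in the frame of tray between -0.045 and 0.02 m and y of disc_a in the frame of tray between -0.04 and 0.04 m and z of disc_a in the frame of tray above 0.078 m) and (x of disc_b in the frame of tray between -0.045 and 0.02 m and y of disc_b in the frame of tray between -0.04 and 0.04 m and z of disc_b in the frame of tray above 0.078 m)) or ((x of disc_a in the frame of tray between -0.045 and 0.02 m and y of disc_a in the frame of tray between -0.04 and 0.04 m and z of disc_a in the frame of tray above 0.078 m) and (x of disc_c in the frame of tray between -0.045 and 0.02 m and y of disc_c in the frame of tray between -0.04 and 0.04 m and z of disc_c in the frame of tray above 0.078 m)) or ((x of disc_b in the frame of tray between -0.045 and 0.02 m and y of disc_b in the frame of tray between -0.04 and 0.04 m and z of disc_b in the frame of tray above 0.078 m) and (x of disc_c in the frame of tray between -0.045 and 0.02 m and y of disc_c in the frame of tray between -0.04 and 0.04 m and z of disc_c in the frame of tray above 0.078 m))).
It fails at once if the brass weight or the mortar cube in the tray is moved more than 15 mm or tipped (distance of any of weight, cube from where it was at the start of the episode above 0.015 m or angle between any of weight, cube's own z axis and vertical above 0.35 rad).
It fails at once if the loose concrete block, the brush or the bowl is moved more than 20 mm (distance of any of block, brush, bowl from where it was at the start of the episode above 0.02 m).
It also fails if it takes over 67 s, if anything falls off the work surface, if the arm or the gripper's body presses on something with over 40 N, if the wrist force passes 120 N, or if a joint passes its speed limit or range.

### The arm

A 6-joint arm with a two-finger parallel gripper is mounted at the origin on the work surface. World frame = base frame: x ahead of the robot, y to its left, z up, the work surface at z = 0. Lengths are in m, angles in rad, forces in N, time in s.
With the tool pointing down it reaches from about 0.35 to 0.975 m from the base axis. Payload 4.9 kg.
Tool frame: the origin (TCP) lies at the very end of the fingers, on their centre line; the grasp point (between the pads) lies 19 mm behind it; z points along the fingers, y is the direction in which the jaws open and shut (so a half turn about z gives the same grasp; the last joint's range is limited). The gripper opens to 85 mm and grips with 20 to 120 N. Pads are 22 mm wide; open, the fingers measure 114 mm over their backs; the gripper's body (76 mm by 85 mm) begins 54 mm behind the grasp point. The pads swing forward as they close: fully open they stand 13 mm farther back than shut.
Start: joints at [-1.301, 0.053, 1.613, -0, 1.476, -0.119], TCP at [0.237, -0.578, 0.231] pointing down, gripper open.
Joint ranges: [-3.01, 3.01], [-1.01, 2.22], [0.06, 2.58], [-1.02, 4.17], [0.09, 2.62], [-3.14, 3.14]. Speed limits (rad/s): [2.57, 2.57, 3.14, 3.14, 3.14, 3.14].

### API

Orientations are given as a unit quaternion [w, x, y, z].
In Python, from plant import monitor, eyes, manip gives the robot as it stands.
- The arm moves only by the tool step_arm, never from a script. Its argument "motion" is a list of rows, each a list of 7 numbers: the shift along the world's x, y, z scaled (see below), then the turn, a rotation vector about the world's x, y, z scaled (see below), then the closure in counts, from 0 (fully open) to 255 (shut). In form: [[x, y, z, ax, ay, az, grip], ...]. A call has 1 to 10 rows; each row is the pose to reach, as a shift and turn from the pose commanded when the call began; what a row does not reach only later rows make up. The controller multiplies each number of a shift by 0.5 m and each number of a turn by 1.5 rad. A row lasts 1/10 s, in which the tool goes at most 50 mm and 8.59 degrees, less where a joint would pass 70% of its speed; a pose out of reach is approached as far as the arm can. A call with a number of a shift or a turn outside -1 to 1 is refused whole. A call with a gripper value outside its range is refused whole. The fingers move at their own pace and stop on an object; the grip force is fixed at half the most. Time passes only in rows, so rows that repeat a pose let the fingers close. It gives the time, the measured TCP pose, the force and the opening at its end, in the units of the state.
- monitor.state(): the state, without advancing time (a new reading comes with each control period).
- eyes.grab_frame(name): name is "scene" or "side" or "wrist"; returns a dict with "pixels" (400x640x3 uint8, red, green, blue), "mtx" (3x3 intrinsics, pixels), "rvec" (rotation vector, rad) and "tvec" (3), from world to camera coordinates, as OpenCV has them; the wrist camera has in their place "hand_eye" (4x4, takes a point from camera to tool coordinates, whose origin is the TCP and whose axes are the flange's). Camera axes: x right, y down, z forward; pixel columns grow to the right and rows downward; lengths in m; the calibration is good to about 2 mm. A picture is of the moment at which its call begins: read the wrist's pose just before it. There is no depth.
- manip.job_done(): hands the job in, once; it reports no verdict.
Trained networks look in the newest picture that a camera, given by its name, has taken for a name from the list of things; names that differ only in an ending like _2 or _b are one class to them, and where a whole thing is asked for, a point or a joint stands for the part that bears it (a point fixed in the world has none). Each returns a list of dicts, best first, with "p" (0 to 1); they miss things now and then, are a little off and sometimes report something else, mostly with a low value. They report only what shows in the picture. A call takes as long as a camera call. They do not tell look-alikes from the thing itself.
- eyes.look_for(name, camera): "box" ([centre column, centre row, width, height] in pixels, round what is visible of it).
- eyes.pinpoint(name, camera): "uv" ([column, row] in pixels: a listed point, or the origin of a listed thing).
The state is a dict: "time": time; "joint_pos": joint angles; "joint_vel": joint speeds; "joint_efforts": joint torques, N m; "tool_pos": TCP position; "tool_rot": TCP orientation; "contact_force": force on the tool from outside, world axes, zero at the start; "ft_torque": the same for the moment, N m; "gripper_width": opening from 0.0 (shut) to 1.0 (fully open).
Only numpy, scipy, OpenCV 4.12 (cv2) and the standard library are available. Lean on these libraries where they do the work, as an engineer would, in place of code of your own. Each camera call takes 0.05 s, during which the arm holds its last target.

## Working session

There is one attempt and no reset: what is moved stays moved. The work goes in short steps, Python scripts to look and compute and a tool call to move; the robot and the scene stay as the last step left them, time stands still between calls to the robot, and variables do not carry over. Pictures are saved under pics/ and viewed, and the job is handed in when it is done.

Besides the shell and the picture viewer there is one more tool, called after "Emit:" in YAML: its name, and indented under it one key for each argument. step_arm: Moves the arm, as the interface text tells. Its arguments: {"type":"object","properties":{"motion":{"type":"array","items":{"type":"array","items":{"type":"number"}}}},"required":["motion"]}

```bash
ls; mkdir -p pics; cat > h.py <<'E'
import numpy as np,cv2
from plant import monitor,eyes,manip
def grab(n,fn):
    f=eyes.grab_frame(n); cv2.imwrite('pics/'+fn,cv2.cvtColor(f['pixels'],cv2.COLOR_RGB2BGR)); return f
def ray(f,uv,z):
    K=np.array(f['mtx']);R=cv2.Rodrigues(np.array(f['rvec'],float))[0];t=np.array(f['tvec'],float).ravel()
    d=R.T@np.linalg.inv(K)@np.array([uv[0],uv[1],1.]);c=-R.T@t
    return c+d*(z-c[2])/d[2]
def proj(f,P):
    return cv2.projectPoints(np.array(P,float).reshape(-1,3),np.array(f['rvec'],float),np.array(f['tvec'],float),np.array(f['mtx']),None)[0].reshape(-1,2)
E
python3 - <<'E'
from h import *
s=monitor.state();print(s)
for c in ['scene','side','wrist']:
    f=grab(c,c+'0.png')
    if c!='wrist': print(c,f['rvec'],f['tvec'],f['mtx'])
    else: print(f['hand_eye'],f['mtx'])
    for n in ['disc_a','weight','cube','gate','slot']:
        print(c,n,[(np.round(d['uv'],1).tolist(),round(d['p'],2)) for d in eyes.pinpoint(n,c)])
E
```

```text
pics
{'time': 0.0, 'joint_pos': array([-1.30099337e+00,  5.34066130e-02,  1.61428996e+00,  2.54294001e-05,
        1.47602733e+00, -1.19008554e-01]), 'joint_vel': array([1.35469741e-03, 1.24984175e-03, 1.22903485e-04, 8.24634356e-04,
       1.54347148e-03, 5.65064630e-05]), 'joint_efforts': array([ 7.38995241e-04, -3.93690526e+01, -3.70172310e+01,  4.92860852e-05,
        7.07619387e-03, -4.45878044e-06]), 'tool_pos': array([ 0.23676389, -0.5777393 ,  0.23003461]), 'tool_rot': array([-1.06354782e-03,  9.81162319e-01,  1.93182213e-01, -6.76484066e-05]), 'contact_force': array([-0.23078717, -0.71877887, -0.79740519]), 'ft_torque': array([ 0.01084293, -0.01664774,  0.01152342]), 'gripper_width': 1.0012305613191141}
scene [ 2.25083601  0.67786664 -0.28224697] [-0.49591419 -0.15551859  1.34644238] [[379.69412714   0.         325.77905863]
 [  0.         379.69412714 195.35651248]
 [  0.           0.           1.        ]]
scene disc_a [([298.0, 174.6], 0.67), ([314.4, 189.8], 0.64), ([332.9, 194.3], 0.61), ([384.9, 238.7], 0.6), ([342.9, 174.0], 0.42), ([365.0, 179.8], 0.41)]
scene weight
[... 454 characters left out ...]
 200.0], 0.63), ([348.0, 285.2], 0.55), ([357.8, 204.2], 0.54), ([379.9, 159.4], 0.5)]
side weight [([290.2, 185.4], 0.56), ([377.1, 161.1], 0.23)]
side cube [([384.6, 183.5], 0.81)]
side gate [([336.5, 169.8], 0.76)]
side slot []
[[ 6.45553141e-05 -9.45357349e-01 -3.26036009e-01  8.56219771e-02]
 [ 9.99999836e-01 -1.24386707e-04  5.58665872e-04  6.39764732e-04]
 [-5.68693433e-04 -3.26035991e-01  9.45357186e-01 -1.43122054e-01]
 [ 0.00000000e+00  0.00000000e+00  0.00000000e+00  1.00000000e+00]] [[290.57351303   0.         320.92176421]
 [  0.         290.57351303 202.56677834]
 [  0.           0.           1.        ]]
wrist disc_a []
wrist weight []
wrist cube []
wrist gate []
wrist slot []
```

View pics/scene0.png

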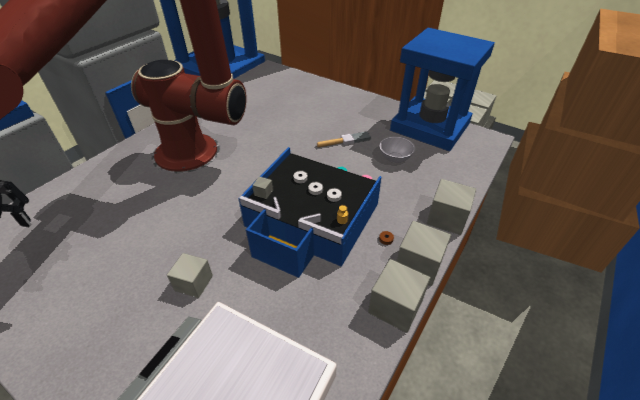

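View pics/side0.png

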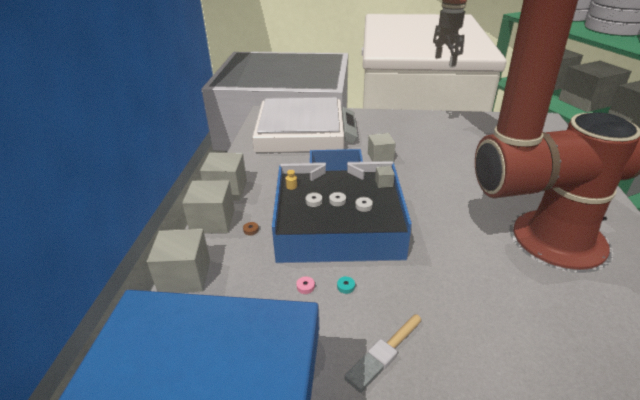

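```bash
python3 - <<'E'
import cv2
a=cv2.imread('pics/scene0.png')[140:290,220:420];cv2.imwrite('pics/sc_crop.png',cv2.resize(a,None,fx=4,fy=4,interpolation=cv2.INTER_CUBIC))
a=cv2.imread('pics/side0.png')[140:310,235:435];cv2.imwrite('pics/si_crop.png',cv2.resize(a,None,fx=3.5,fy=3.5,interpolation=cv2.INTER_CUBIC))
E
```

```text
(no output)
```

View pics/sc_crop.png

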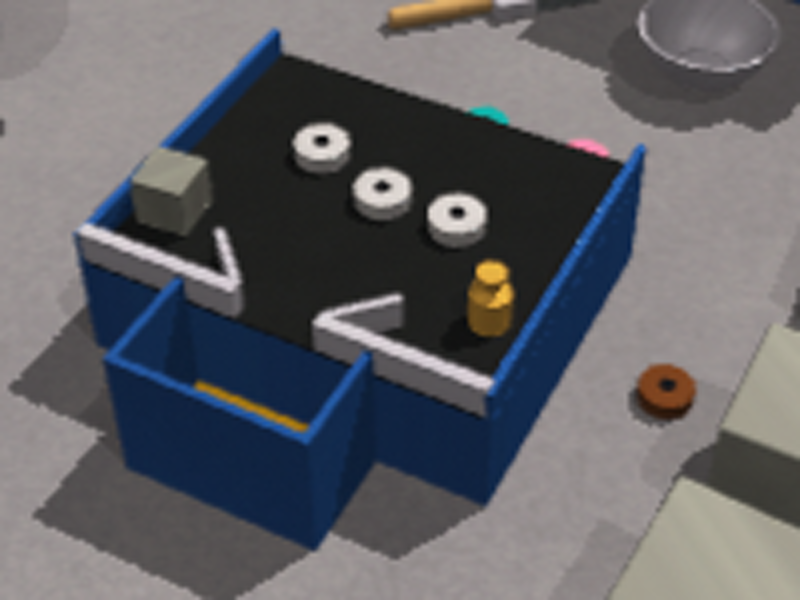

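View pics/si_crop.png

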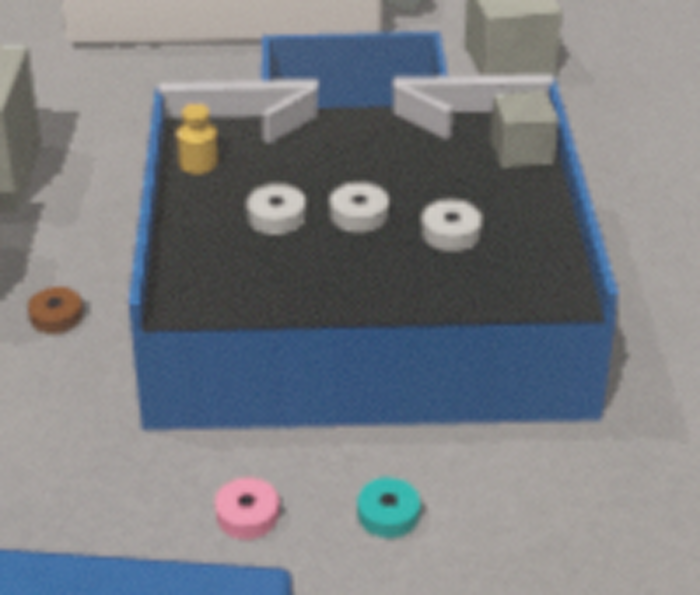

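Candidates shaped like the disc are three silver-white ones in the tray, at scene (300,176), (316,188) and (334,195). The others are brown (386,237), turquoise (342,168) and pink (367,177), all on the bench. The crops confirm that the three silver discs with black dots on the black tray floor are the ones meant. Next I'll fit the tray pose.

```bash
cat > fit.py <<'E'
from h import *
from scipy.optimize import least_squares
F={c:eyes.grab_frame(c) for c in('scene','side')}
S=[((642,148),(-.26,.155,.112)),((285,55),(-.26,-.148,.09)),((622,163),(-.26,.148,.09)),((240,312),(0,-.03,.09)),((318,350),(0,.03,.09)),((107,357),(.081,-.073,.11)),((310,440),(.081,.073,.11)),((317,547),(.081,.073,0)),((485,503),(0,.155,0))]
T=[((142,428),(-.26,.155,0)),((602,418),(-.26,-.155,0)),((263,37),(.081,.073,.11)),((441,35),(.081,-.073,.11)),((318,108),(0,.03,.09)),((146,328),(-.26,.148,.09)),((600,322),(-.26,-.148,.09))]
S=[((u/4+220,v/4+140),p) for (u,v),p in S];T=[((u/3.5+235,v/3.5+140),p) for (u,v),p in T]
def W(q,P):
    x,y,a=q;P=np.array(P,float);c,s=np.cos(a),np.sin(a)
    return np.c_[x+c*P[:,0]-s*P[:,1],y+s*P[:,0]+c*P[:,1],P[:,2]]
def r(q):
    o=[]
    for n,L in(('scene',S),('side',T)):
        o.append((proj(F[n],W(q,[p for _,p in L]))-np.array([u for u,_ in L])).ravel())
    return np.concatenate(o)
s=least_squares(r,[.5,-.3,-np.pi/2],loss='soft_l1');q=s.x
print(q,np.degrees(q[2])+90);print(np.round(r(q).reshape(-1,2),1).tolist())
c,sn=np.cos(q[2]),np.sin(q[2]);R=np.array([[c,sn],[-sn,c]])
for n in F:
    for k,zt in(('disc_a',.09),('weight',.09),('cube',.09),('gate',.09)):
        for d in eyes.pinpoint(k,n):
            P=ray(F[n],d['uv'],zt);t=R@(P[:2]-q[:2])
            print(n,k,np.round(P[:2],4),'tray',np.round(t,4),round(d['p'],2))
    # dots
    im=F[n]['pixels'];
np.save('q.npy',q)
im=cv2.cvtColor(F['scene']['pixels'],cv2.COLOR_RGB2BGR)
E
python3 fit.py
```

```text
[ 0.56281546 -0.13031063 -1.4538706 ] 6.699350396889713
[[0.6, -1.6], [-1.1, -1.6], [2.5, -0.3], [-1.6, 0.6], [-1.1, -1.1], [-1.2, -0.6], [-0.7, -0.1], [-0.4, 0.0], [0.1, -0.3], [-0.5, 0.9], [-0.3, 0.6], [-1.3, -0.9], [-1.0, -1.5], [-1.1, -0.4], [-1.6, 0.3], [1.2, -1.1]]
scene disc_a [0.5494 0.0151] tray [-0.146   0.0036] 0.69
scene disc_a [ 0.7919 -0.0467] tray [-0.0563  0.2373] 0.65
scene disc_a [0.5735 0.1172] tray [-0.2445  0.0395] 0.6
scene disc_a [ 0.6196 -0.2238] tray [0.0995 0.0455] 0.59
scene disc_a [0.4886 0.023 ] tray [-0.161  -0.0559] 0.57
scene disc_a [0.641  0.1367] tray [-0.2561  0.1088] 0.54
scene disc_a [0.6041 0.0259] tray [-0.1503  0.0592] 0.51
scene disc_a [0.4896 0.2496] tray [-0.3859 -0.0284] 0.23
scene weight [ 0.6838 -0.0466] tray [-0.069   0.1299] 0.71
scene cube [ 0.4381 -0.0829] tray [-0.0616 -0.1183] 0.55
scene gate [ 0.5653 -0.1167] tray [-0.0132  0.004 ] 0.93
side disc_a [0.4874 0.0209] tray [-0.159  -0.0572] 0.78
side disc_a [0.5448 0.0085] tray [-0.14   -0.0017] 0.74
side disc_a [0.5125 0.284 ] tray [-0.4174 -0.0016] 0.68
side disc_a [0.5918 0.2884] tray [-0.4125  0.0777] 0.58
side disc_a [0.6086 0.0139] tray [-0.1379  0.0623] 0.55
side disc_a [0.7287 0.1366] tray [-0.2457  0.1959] 0.54
side disc_a [ 0.4475 -0.1916] tray [ 0.0474 -0.1216] 0.22
side weight [ 0.6751 -0.0449] tray [-0.0717  0.1215] 0.74
side cube [ 0.4329 -0.0747] tray [-0.0704 -0.1226] 0.81
side cube [0.488  0.0177] tray [-0.1558 -0.057 ] 0.7
side gate [ 0.5659 -0.121 ] tray [-0.0089  0.0041] 0.63
```

Emit:
step_arm:
  motion:
    - [0.03, 0.06, 0.06, 0, 0, 0.05, 195]
    - [0.06, 0.13, 0.06, 0, 0, 0.1, 195]
    - [0.1, 0.21, 0.06, 0, 0, 0.18, 195]
    - [0.14, 0.3, 0.06, 0, 0, 0.26, 195]
    - [0.18, 0.39, 0.06, 0, 0, 0.34, 195]
    - [0.22, 0.48, 0.06, 0, 0, 0.42, 195]
    - [0.26, 0.57, 0.06, 0, 0, 0.5, 195]
    - [0.3, 0.66, 0.06, 0, 0, 0.58, 195]
    - [0.34, 0.74, 0.06, 0, 0, 0.66, 195]
    - [0.38, 0.82, 0.06, 0, 0, 0.74, 195]

```text
time: 2.4
tool_pos: [0.4274, -0.1665, 0.2617]
tool_rot: [0.001, 0.73, 0.683, 0.0]
contact_force: [0.6, 0.0, 0.8]
gripper_width: 0.235
```

```bash
python3 - <<'E'
from h import *
s=monitor.state();print(s['time'],s['tool_pos'],s['tool_rot'],s['gripper_width'])
E
```

```text
2.4 [ 0.42741068 -0.16648861  0.26170368] [6.28864443e-04 7.30405263e-01 6.83013701e-01 2.00809732e-04] 0.2352770647040411
```

Emit:
step_arm:
  motion:
    - [0.04, 0.08, 0, 0, 0, 0.05, 195]
    - [0.08, 0.16, 0, 0, 0, 0.1, 195]
    - [0.12, 0.25, 0, 0, 0, 0.126, 195]
    - [0.16, 0.34, 0, 0, 0, 0.126, 195]
    - [0.2, 0.42, 0, 0, 0, 0.126, 195]
    - [0.22, 0.47, 0, 0, 0, 0.126, 195]
    - [0.224, 0.47, 0, 0, 0, 0.126, 195]

```text
time: 3.1
tool_pos: [0.5394, 0.0695, 0.2612]
tool_rot: [-0.0, 0.663, 0.749, 0.0]
contact_force: [-0.2, -1.3, 0.3]
gripper_width: 0.231
```

```bash
cat >> h.py <<'E'
from scipy.spatial.transform import Rotation as Ro
def wgrab(fn):
    s=monitor.state();f=grab('wrist',fn);w=s['tool_rot']
    T=np.eye(4);T[:3,:3]=Ro.from_quat([w[1],w[2],w[3],w[0]]).as_matrix();T[:3,3]=s['tool_pos']
    M=np.linalg.inv(T@np.array(f['hand_eye']))
    f['rvec']=cv2.Rodrigues(M[:3,:3])[0];f['tvec']=M[:3,3]
    print('t',s['time'],'tcp',np.round(s['tool_pos'],4),'F',np.round(s['contact_force'],1),'w',round(s['gripper_width'],3))
    return f
def tw(q,P):
    P=np.array(P,float).reshape(-1,3);c,s=np.cos(q[2]),np.sin(q[2])
    return np.c_[q[0]+c*P[:,0]-s*P[:,1],q[1]+s*P[:,0]+c*P[:,1],P[:,2]]
def wt(q,p):
    c,s=np.cos(q[2]),np.sin(q[2]);return np.array([[c,s],[-s,c]])@(np.array(p)[:2]-q[:2])
E
python3 - <<'E'
from h import *
q=np.load('q.npy')
f=wgrab('w1.png');print('tcp tray',wt(q,monitor.state()['tool_pos']))
for k in('disc_a','gate','weight','cube'):
    for d in eyes.pinpoint(k,'wrist'):
        print(k,np.round(d['uv']),np.round(wt(q,ray(f,d['uv'],.09)),4),round(d['p'],2))
L=[(0,-.03,.09),(0,.03,.09),(-.26,-.148,.09),(-.26,.148,.09),(0,-.03,.115),(0,.03,.115),(-.048,-.07,.115),(-.048,.07,.115),(-.2,.148,.112),(-.2,-.148,.112)]
im=cv2.imread('pics/w1.png')
for u in proj(f,tw(q,L)):
    if abs(u).max()<2000: cv2.drawMarker(im,tuple(int(round(v)) for v in u),(0,0,255),cv2.MARKER_CROSS,8,1)
cv2.imwrite('pics/w1o.png',im)
E
```

```text
t 3.1 tcp [0.5394 0.0695 0.2612] F [-0.2 -1.3  0.3] w 0.231
tcp tray [-0.19957061 -0.00026392]
disc_a [375. 235.] [-0.1366  0.0658] 0.97
disc_a [323. 230.] [-0.1423  0.0044] 0.96
disc_a [272. 212.] [-0.1655 -0.0548] 0.92
disc_a [316.  59.] [-0.3252 -0.004 ] 0.88
disc_a [475. 208.] [-0.1711  0.1794] 0.67
disc_a [388.  59.] [-0.3258  0.0672] 0.57
gate [320. 332.] [0.0083 0.001 ] 0.97
weight [418. 283.] [-0.07    0.1245] 0.83
cube [231. 286.] [-0.0636 -0.1123] 0.88
```

View pics/w1o.png

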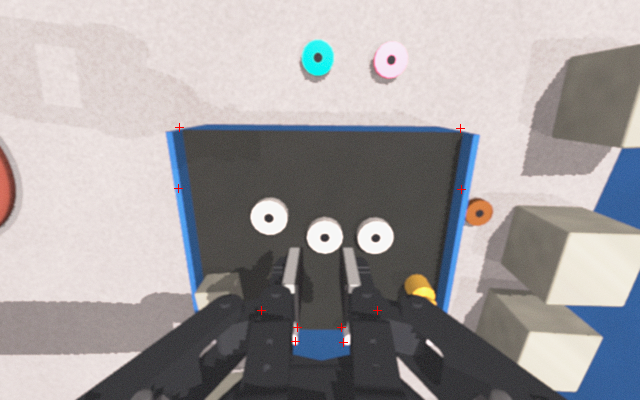

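```bash
python3 - <<'E'
import cv2
a=cv2.imread('pics/w1o.png');
cv2.imwrite('pics/w1c.png',cv2.resize(a[110:270,160:490],(792,384),interpolation=cv2.INTER_CUBIC))
cv2.imwrite('pics/w1d.png',cv2.resize(a[290:370,220:420],(800,320),interpolation=cv2.INTER_CUBIC))
E
```

```text
(no output)
```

View pics/w1c.png

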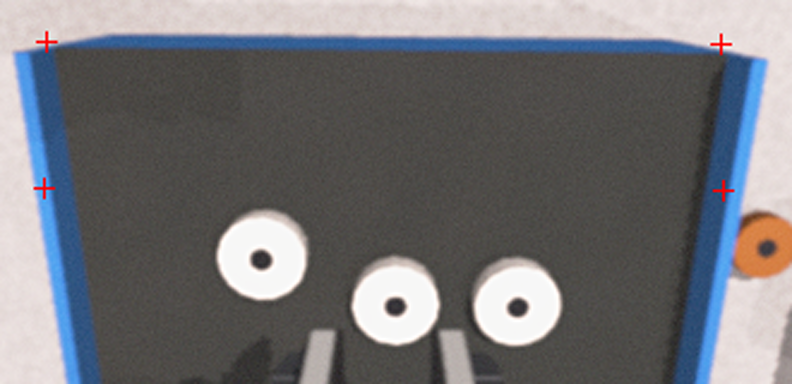

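View pics/w1d.png

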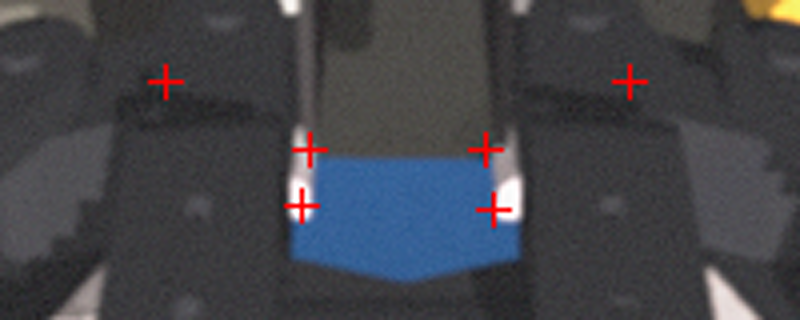

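```bash
python3 - <<'E'
from h import *
from scipy.optimize import least_squares
q=np.load('q.npy')
f=wgrab('w2.png')
L=[((183.5,130.2),(-.26,-.148,.09)),((460.6,132.3),(-.26,.148,.09)),((298,329),(0,-.03,.09)),((343.3,329),(0,.03,.09)),
 ((167,131.3),(-.26,-.155,.112)),((479,134.6),(-.26,.155,.112))]
r=lambda q:(proj(f,tw(q,[p for _,p in L]))-np.array([u for u,_ in L])).ravel()
s=least_squares(r,q);print(s.x,np.round(r(s.x).reshape(-1,2),1).tolist());np.save('qw.npy',s.x);q2=s.x
print('diff',(q2-q)[:2]*1000,np.degrees(q2[2]-q[2]), 'tilt',np.degrees(q2[2])+90)
for uv in[(261/2.4+160,260/2.4+110),(396/2.4+160,306/2.4+110),(518/2.4+160,306/2.4+110)]:
    P=ray(f,uv,.104);print(np.round(P,4),np.round(wt(q2,P),4))
print('tcp',wt(q2,monitor.state()['tool_pos']))
# finger tips seen in image: front end of pads
for z in (.26,.265,.27):
  print(z,[np.round(wt(q2,ray(f,u,z)),4) for u in[(294,248),(348,248)]])
E
```

```text
t 3.35 tcp [0.5387 0.0656 0.2613] F [-0.4 -0.5  0.6] w 0.236
[ 0.56355675 -0.13802638 -1.46401783] [[-1.2, -0.2], [2.1, 0.2], [0.3, -0.1], [-0.4, 0.3], [-1.9, 0.7], [1.1, 0.2]]
diff [ 0.74129202 -7.71575209] -0.581393262997867 tilt 6.117957133891849
[0.487  0.0208 0.104 ] [-0.1661 -0.0592]
[0.5521 0.0046 0.104 ] [-0.1431  0.0038]
[0.6097 0.0113 0.104 ] [-0.1436  0.0618]
tcp [-0.20506889 -0.00303314]
0.26 [array([-0.2122, -0.0164]), array([-0.2125,  0.0137])]
0.265 [array([-0.2149, -0.0159]), array([-0.2152,  0.0131])]
0.27 [array([-0.2176, -0.0154]), array([-0.2178,  0.0126])]
```

```bash
cat > refit.py <<'E'
from h import *
from scipy.optimize import least_squares
q=np.load('q.npy')
f=wgrab('w3.png')
# shifted pixel picks: measure w3 shift relative to w1
a=cv2.imread('pics/w1.png',0)[115:270,150:490];b=cv2.imread('pics/w3.png',0)
m=cv2.matchTemplate(b,a,cv2.TM_CCOEFF_NORMED);_,v,_,l=cv2.minMaxLoc(m);d=np.array([l[0]-150,l[1]-115]);print('shift',d,v)
L=[((183.5,130.2),(-.26,-.148,.09)),((460.6,132.3),(-.26,.148,.09)),((298,329),(0,-.03,.09)),((343.3,329),(0,.03,.09)),
 ((167,131.3),(-.26,-.155,.112)),((479,134.6),(-.26,.155,.112))]
U=np.array([u for u,_ in L])+d
r=lambda q:(proj(f,tw(q,[p for _,p in L]))-U).ravel()
s=least_squares(r,q);print(s.x,np.round(r(s.x).reshape(-1,2),1).tolist());np.save('qw.npy',s.x);q2=s.x
print('diff',(q2-q)[:2]*1000,np.degrees(q2[2]-q[2]), 'tilt',np.degrees(q2[2])+90)
for uv in[(261/2.4+160,260/2.4+110),(396/2.4+160,306/2.4+110),(518/2.4+160,306/2.4+110)]:
    P=ray(f,np.array(uv)+d,.104);print(np.round(P,4),np.round(wt(q2,P),4))
print('tcp',wt(q2,monitor.state()['tool_pos']))
E
python3 refit.py
```

```text
t 3.4 tcp [0.5387 0.0656 0.2614] F [-0.2 -0.7 -0.2] w 0.238
shift [ 1 -3] 0.9918123483657837
[ 0.56435157 -0.13476704 -1.4637315 ] [[-1.6, -0.3], [2.6, 0.1], [0.2, 1.0], [-0.5, 1.3], [-2.4, 0.4], [1.8, -0.2]]
diff [ 1.53611245 -4.4564085 ] -0.5649875379665656 tilt 6.134362858923154
[0.4879 0.0245 0.104 ] [-0.1665 -0.059 ]
[0.5528 0.0084 0.104 ] [-0.1436  0.0038]
[0.6102 0.0151 0.104 ] [-0.1441  0.0616]
tcp [-0.20193365 -0.00410416]
```

View pics/w3.png

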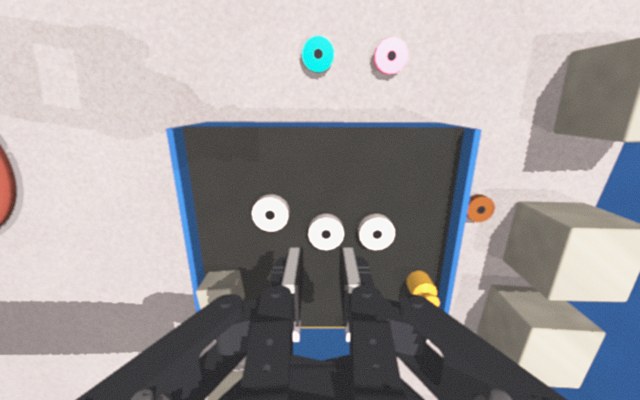

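Emit:
step_arm:
  motion:
    - [0.016, -0.012, -0.06, 0, 0, 0, 195]
    - [0.016, -0.012, -0.14, 0, 0, 0, 195]
    - [0.016, -0.012, -0.22, 0, 0, 0, 195]
    - [0.016, -0.012, -0.28, 0, 0, 0, 195]
    - [0.016, -0.012, -0.31, 0, 0, 0, 195]
    - [0.016, -0.012, -0.325, 0, 0, 0, 195]
    - [0.016, -0.012, -0.325, 0, 0, 0, 195]
    - [0.016, -0.012, -0.325, 0, 0, 0, 195]

```text
time: 4.25
tool_pos: [0.5483, 0.0605, 0.1008]
tool_rot: [0.001, 0.665, 0.747, 0.001]
contact_force: [-0.6, 0.4, -0.6]
gripper_width: 0.232
```

```bash
cat > look.py <<'E'
import sys
from h import *
q=np.load('qw.npy');n=sys.argv[1]
f=wgrab('w%s.png'%n);print('tcp tray',np.round(wt(q,monitor.state()['tool_pos']),4))
out=[cv2.imread('pics/w%s.png'%n)[:, 100:540]]
g=grab('side','s%s.png'%n);a=cv2.imread('pics/s%s.png'%n)[130:270,250:430];out.append(cv2.resize(a,None,fx=400/140,fy=400/140)[:, :360])
cv2.imwrite('pics/l%s.png'%n,np.hstack([out[0],cv2.resize(out[1],(360,400))]))
for k in('disc_a',):
  for c,ff in(('wrist',f),('side',g)):
    for d in eyes.pinpoint(k,c):
        t=wt(q,ray(ff,d['uv'],.09))
        if abs(t[1])<.15 and -.26<t[0]<.08: print(c,k,np.round(d['uv']),np.round(t,4),round(d['p'],2))
E
python3 look.py 4
```

```text
t 4.25 tcp [0.5483 0.0605 0.1008] F [-0.6  0.4 -0.6] w 0.232
tcp tray [-0.1959  0.0051]
wrist disc_a [314. 322.] [-0.1441  0.0023] 0.57
wrist disc_a [214. 288.] [-0.1694 -0.0597] 0.57
side disc_a [315. 200.] [-0.139   0.0557] 0.75
side disc_a [361. 208.] [-0.1761 -0.0558] 0.69
side disc_a [339. 201.] [-0.1475 -0.0045] 0.67
```

View pics/l4.png

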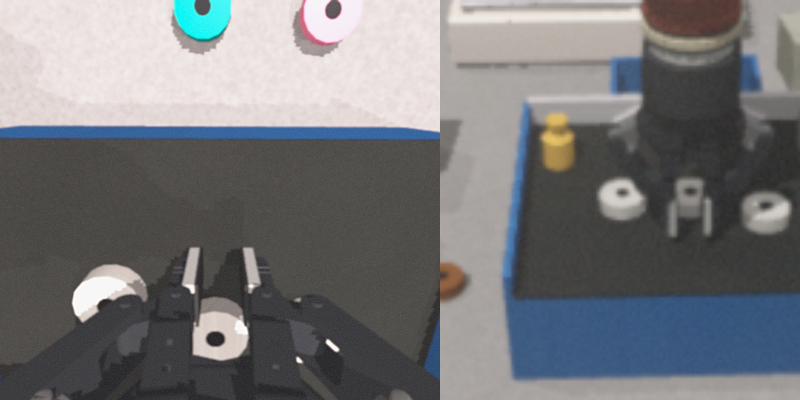

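Emit:
step_arm:
  motion:
    - [-0.006, 0, -0.006, 0, 0, 0, 195]
    - [-0.006, 0, -0.01, 0, 0, 0, 195]
    - [-0.006, 0, -0.01, 0, 0, 0, 195]

```text
time: 4.75
tool_pos: [0.5434, 0.0607, 0.0933]
tool_rot: [-0.0, 0.665, 0.747, -0.0]
contact_force: [0.1, -0.1, -0.2]
gripper_width: 0.24
```

```bash
python3 look.py 5; python3 - <<'E'
import cv2
a=cv2.imread('pics/w5.png')[210:380,220:420];cv2.imwrite('pics/w5c.png',cv2.resize(a,None,fx=3.5,fy=3.5))
a=cv2.imread('pics/s5.png')[170:230,290:390];cv2.imwrite('pics/s5c.png',cv2.resize(a,None,fx=7,fy=7,interpolation=cv2.INTER_CUBIC))
E
```

```text
t 4.75 tcp [0.5434 0.0607 0.0933] F [ 0.1 -0.1 -0.2] w 0.24
tcp tray [-0.1966  0.0002]
wrist disc_a [325. 329.] [-0.1458  0.0046] 0.68
wrist disc_a [218. 298.] [-0.1688 -0.0597] 0.56
side disc_a [342. 201.] [-0.1452 -0.012 ] 0.7
side disc_a [362. 202.] [-0.1541 -0.0594] 0.7
side disc_a [312. 200.] [-0.1417  0.0623] 0.64
```

View pics/w5c.png

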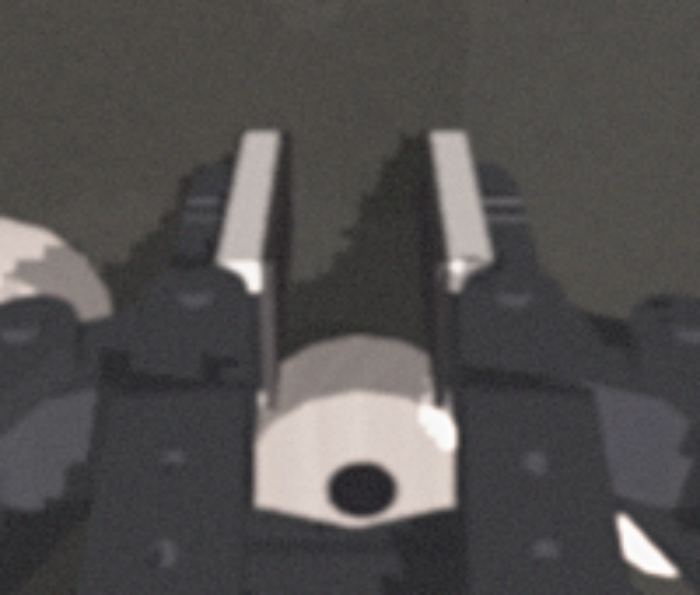

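View pics/s5c.png

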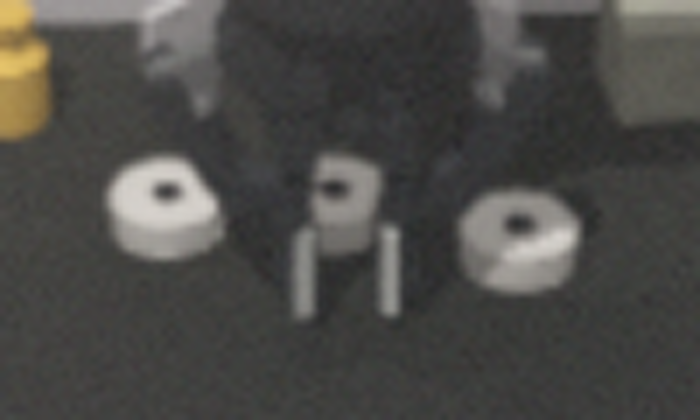

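```bash
python3 - <<'E'
from h import *
f=eyes.grab_frame('side')
for q in (np.load('q.npy'),np.load('qw.npy')):
  p=monitor.state()['tool_pos'];print(p)
  d=tw(q,[-.011,0,0])-tw(q,[0,0,0])
  for z in(.09,.095,.1): print(z,proj(f,[p[0]+d[0,0],p[1]+d[0,1],z]))
print('seen',(303+390)/14+290,318/7+170)
E
```

```text
[0.54399278 0.06065943 0.09384882]
0.09 [[338.40447677 216.55940215]]
0.095 [[338.42318191 214.88039975]]
0.1 [[338.44199553 213.19165966]]
[0.54399278 0.06065943 0.09384882]
0.09 [[338.35815676 216.56036244]]
0.095 [[338.37672796 214.88136288]]
0.1 [[338.39540687 213.19262565]]
seen 339.5 215.42857142857144
```

Emit:
step_arm:
  motion:
    - [0.001, -0.012, 0, 0, 0, 0, 195]
    - [0.003, -0.024, 0, 0, 0, 0, 195]
    - [0.004, -0.036, 0, 0, 0, 0, 195]
    - [0.005, -0.048, 0, 0, 0, 0, 195]
    - [0.007, -0.06, 0, 0, 0, 0, 195]
    - [0.008, -0.074, 0, 0, 0, 0, 195]
    - [0.01, -0.088, 0, 0, 0, 0, 195]
    - [0.011, -0.102, 0, 0, 0, 0, 195]
    - [0.013, -0.116, 0, 0, 0, 0, 195]
    - [0.014, -0.13, 0, 0, 0, 0, 195]

```text
time: 6.0
tool_pos: [0.551, -0.005, 0.0938]
tool_rot: [0.0, 0.665, 0.747, 0.0]
contact_force: [-0.2, 0.4, -0.1]
gripper_width: 0.236
```

Emit:
step_arm:
  motion:
    - [0.001, -0.014, 0, 0, 0, 0, 195]
    - [0.003, -0.028, 0, 0, 0, 0, 195]
    - [0.005, -0.042, 0, 0, 0, 0, 195]
    - [0.006, -0.056, 0, 0, 0, 0, 195]
    - [0.008, -0.07, 0, 0, 0, 0, 195]
    - [0.009, -0.084, 0, 0, 0, 0, 195]
    - [0.011, -0.098, 0, 0, 0, 0, 195]
    - [0.012, -0.112, 0, 0, 0, 0, 195]
    - [0.013, -0.122, 0, 0, 0, 0, 195]
    - [0.013, -0.122, 0, 0, 0, 0, 195]

```text
time: 7.0
tool_pos: [0.5575, -0.0661, 0.0938]
tool_rot: [0.0, 0.665, 0.747, -0.0]
contact_force: [-0.8, -0.0, 0.0]
gripper_width: 0.235
```

```bash
python3 look.py 6; python3 - <<'E'
from h import *
f=grab('scene','sc6.png');a=cv2.imread('pics/sc6.png')[140:290,220:420];cv2.imwrite('pics/sc6c.png',cv2.resize(a,None,fx=4,fy=4,interpolation=cv2.INTER_CUBIC))
E
```

```text
t 7.0 tcp [ 0.5575 -0.0661  0.0938] F [-0.8 -0.   0. ] w 0.235
tcp tray [-0.0694  0.0005]
wrist disc_a [323. 301.] [-0.039   0.0037] 0.75
wrist disc_a [445. 125.] [-0.1429  0.0625] 0.72
wrist disc_a [192.  64.] [-0.1688 -0.0581] 0.68
side disc_a [362. 205.] [-0.1626 -0.0591] 0.77
side disc_a [315. 201.] [-0.1457  0.0564] 0.66
side disc_a [340. 177.] [-0.0382 -0.0097] 0.6
```

View pics/l6.png

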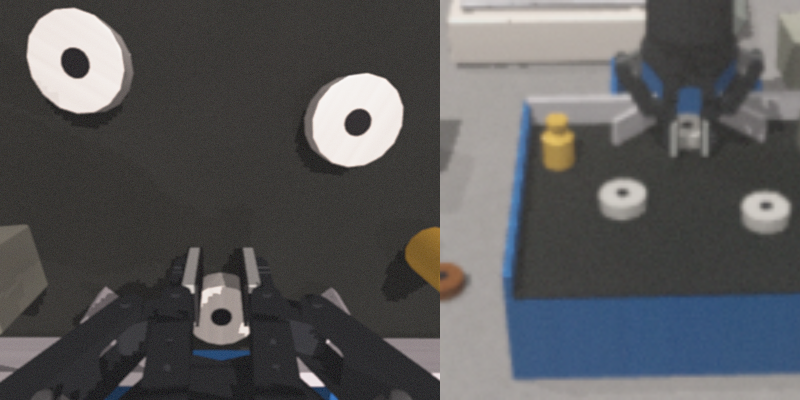

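View pics/sc6c.png

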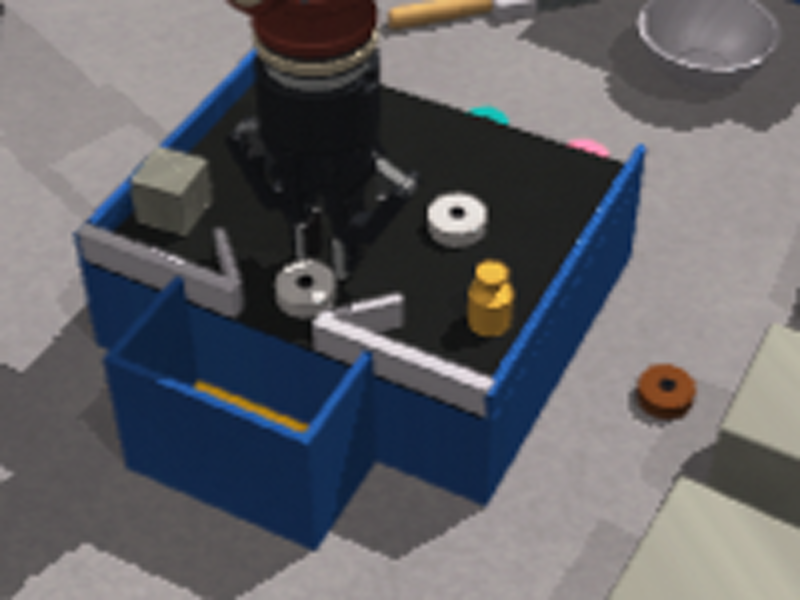

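```bash
python3 - <<'E'
from h import *
f=eyes.grab_frame('scene');w=wgrab('w6b.png');s=eyes.grab_frame('side')
k=lambda u,v:(u/4+220-.4,v/4+140-.4)
for q in (np.load('q.npy'),np.load('qw.npy')):
  P=lambda f,uv,z:np.round(wt(q,ray(f,uv,z)),4)
  print('dot scene',P(f,k(303,282),.104),'edges',P(f,k(240,312),.09),P(f,k(318,350),.09),'cheek tops',P(f,k(240,287),.115),P(f,k(316,323),.115))
  print('wrist dot',P(w,(321,317),.104),'tcp',wt(q,monitor.state()['tool_pos']))
E
python3 - <<'E'
import cv2
a=cv2.imread('pics/w6b.png')[230:400,220:420];cv2.imwrite('pics/w6c.png',cv2.resize(a,None,fx=3.5,fy=3.5))
E
```

```text
t 7.3 tcp [ 0.5574 -0.0651  0.0938] F [-0.1  0.2 -0.7] w 0.238
dot scene [-0.0354  0.0015] edges [-0.0044 -0.029 ] [0.0013 0.0329] cheek tops [-0.0041 -0.0266] [0.001  0.0325]
wrist dot [-0.0355  0.004 ] tcp [-0.06535307  0.00222481]
dot scene [-0.04    0.0001] edges [-0.0087 -0.0301] [-0.0036  0.0319] cheek tops [-0.0085 -0.0276] [-0.0039  0.0315]
wrist dot [-0.0402  0.0026] tcp [-0.06996687  0.00052917]
```

View pics/w6c.png

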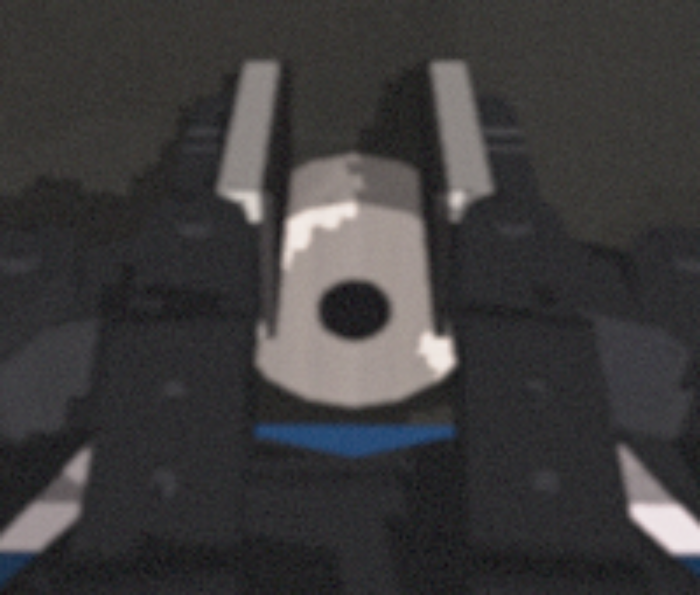

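Emit:
step_arm:
  motion:
    - [0.001, -0.012, 0, 0, 0, 0, 195]
    - [0.003, -0.024, 0, 0, 0, 0, 195]
    - [0.004, -0.036, 0, 0, 0, 0, 195]
    - [0.005, -0.048, 0, 0, 0, 0, 195]
    - [0.007, -0.06, 0, 0, 0, 0, 195]
    - [0.008, -0.07, 0, 0, 0, 0, 195]
    - [0.008, -0.074, 0, 0, 0, 0, 195]
    - [0.008, -0.074, 0, 0, 0, 0, 195]

```text
time: 8.2
tool_pos: [0.5615, -0.1028, 0.0939]
tool_rot: [0.0, 0.665, 0.747, -0.0]
contact_force: [0.3, -0.1, 0.2]
gripper_width: 0.233
```

```bash
python3 look.py 7; python3 - <<'E'
from h import *
f=grab('scene','sc7.png');a=cv2.imread('pics/sc7.png')[180:290,240:360];b=cv2.imread('pics/w7.png')[230:400,220:420]
cv2.imwrite('pics/m7.png',np.hstack([cv2.resize(a,(436,400)),cv2.resize(b,(360,400))]))
E
```

```text
t 8.2 tcp [ 0.5615 -0.1028  0.0939] F [ 0.3 -0.1  0.2] w 0.233
tcp tray [-0.0324  0.0005]
wrist disc_a [318. 299.] [-0.0035  0.0009] 0.6
wrist disc_a [457.  38.] [-0.1438  0.0623] 0.57
wrist disc_a [ 91. 199.] [-0.0663 -0.1206] 0.28
side disc_a [362. 207.] [-0.1706 -0.0572] 0.66
side disc_a [313. 203.] [-0.1521  0.0601] 0.56
side disc_a [337. 169.] [ 0.0035 -0.0045] 0.4
```

View pics/m7.png

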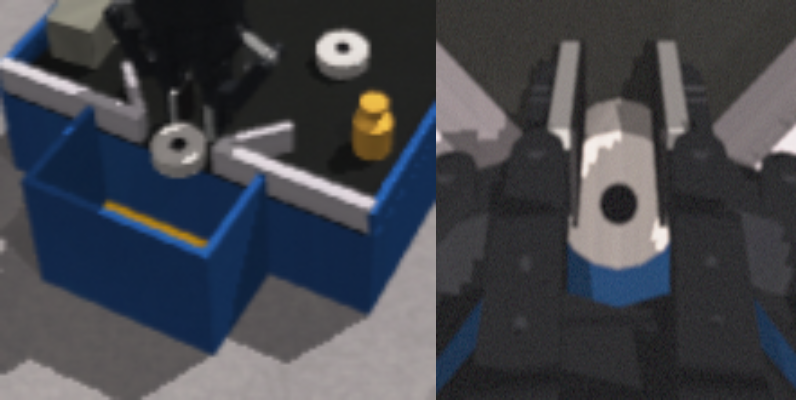

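Emit:
step_arm:
  motion:
    - [0.001, -0.006, 0, 0, 0, 0, 195]
    - [0.001, -0.012, 0, 0, 0, 0, 195]
    - [0.002, -0.016, 0, 0, 0, 0, 195]
    - [0.002, -0.016, 0, 0, 0, 0, 195]
    - [0.002, -0.016, 0, 0, 0, 0, 195]

```text
time: 8.95
tool_pos: [0.5624, -0.1106, 0.0937]
tool_rot: [0.0, 0.665, 0.747, -0.0]
contact_force: [-0.8, -0.2, 0.9]
gripper_width: 0.236
```

```bash
cat > look2.py <<'E'
import sys
from h import *
n=sys.argv[1]; wgrab('w%s.png'%n)
grab('scene','sc%s.png'%n);a=cv2.imread('pics/sc%s.png'%n)[140:290,220:420];b=cv2.imread('pics/w%s.png'%n)[100:400,160:480]
cv2.imwrite('pics/m%s.png'%n,np.hstack([cv2.resize(a,(480,360)),cv2.resize(b,(320,360))]))
E
python3 look2.py 8
```

```text
t 8.95 tcp [ 0.5624 -0.1106  0.0937] F [-0.8 -0.2  0.9] w 0.236
```

View pics/m8.png

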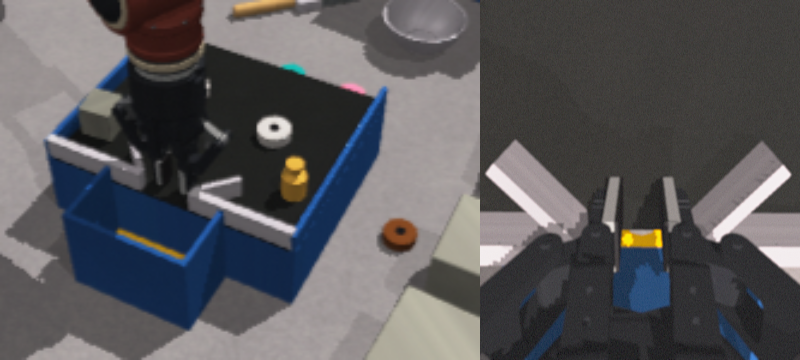

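```bash
cat > plan.py <<'E'
from h import *
q=np.load('qw.npy')
def plan(D,th0,th1=0.,mid=(-.05,.0),end=(.004,0),back=.0285,off=.02,n=24):
    # bezier disc path: D -> mid -> end, heading = blend
    D=np.array(D);m=np.array(mid);e=np.array(end)
    s0=D-(back+off)*np.array([np.cos(th0),np.sin(th0)])
    t=np.linspace(0,1,n)[:,None]
    c=(1-t)**2*D+2*t*(1-t)*m+t**2*e
    tan=2*(1-t)*(m-D)+2*t*(e-m);th=np.arctan2(tan[:,1],tan[:,0])
    # resample by arc length 6.5mm
    L=np.r_[0,np.cumsum(np.hypot(*np.diff(c,axis=0).T))]
    S=np.r_[np.arange(0,L[-1],.0065),L[-1]]
    cx=np.interp(S,L,c[:,0]);cy=np.interp(S,L,c[:,1]);th=np.interp(S,L,th)
    T=np.c_[cx-back*np.cos(th),cy-back*np.sin(th)]
    return s0,T,th
if __name__=='__main__':
    D=(-.1435,.062);m=(-.045,0)
    th0=np.arctan2(m[1]-D[1],m[0]-D[0]);print(np.degrees(th0))
    s0,T,th=plan(D,th0,mid=m)
    p=monitor.state()['tool_pos']
    w=tw(q,[*s0,0])[0];print('to start units',np.round((w-p)[:2]/.5,3),'turn',th0/1.5)
    W=tw(q,np.c_[T,0*th])
    U=(W-w)[:,:2]/.5;A=(th-th0)/1.5
    for u,a,t in zip(U,A,T):print(np.round(u,3).tolist(),round(a,3),np.round(t,3))
E
python3 plan.py
```

```text
-32.18801940944506
to start units [0.139 0.337] turn -0.37452461226043804
[-0.018, -0.036] 0.0 [-0.168  0.077]
[-0.024, -0.047] 0.004 [-0.162  0.074]
[-0.03, -0.059] 0.009 [-0.157  0.07 ]
[-0.035, -0.071] 0.014 [-0.151  0.066]
[-0.041, -0.082] 0.019 [-0.146  0.063]
[-0.047, -0.094] 0.024 [-0.14   0.059]
[-0.053, -0.106] 0.03 [-0.135  0.056]
[-0.058, -0.117] 0.036 [-0.129  0.053]
[-0.064, -0.129] 0.043 [-0.124  0.049]
[-0.069, -0.141] 0.05 [-0.118  0.046]
[-0.075, -0.153] 0.058 [-0.113  0.043]
[-0.08, -0.165] 0.066 [-0.107  0.039]
[-0.085, -0.177] 0.075 [-0.101  0.036]
[-0.09, -0.189] 0.085 [-0.096  0.033]
[-0.095, -0.201] 0.096 [-0.09  0.03]
[-0.1, -0.213] 0.108 [-0.084  0.027]
[-0.105, -0.225] 0.122 [-0.078  0.024]
[-0.109, -0.237] 0.137 [-0.072  0.021]
[-0.114, -0.25] 0.154 [-0.067  0.018]
[-0.118, -0.262] 0.173 [-0.061  0.015]
[-0.122, -0.274] 0.196 [-0.055  0.012]
[-0.126, -0.287] 0.221 [-0.049  0.01 ]
[-0.13, -0.3] 0.251 [-0.043  0.007]
[-0.134, -0.312] 0.287 [-0.036  0.005]
[-0.137, -0.325] 0.33 [-0.03   0.002]
[-0.14, -0.337] 0.375 [-0.024  0.   ]
```

Emit:
step_arm:
  motion:
    - [0, 0.02, 0.06, 0, 0, 0, 195]
    - [0, 0.05, 0.12, 0, 0, 0, 195]
    - [0.03, 0.1, 0.12, 0, 0, -0.08, 195]
    - [0.06, 0.17, 0.12, 0, 0, -0.16, 195]
    - [0.09, 0.24, 0.12, 0, 0, -0.24, 195]
    - [0.12, 0.3, 0.12, 0, 0, -0.32, 195]
    - [0.139, 0.337, 0.12, 0, 0, -0.375, 195]
    - [0.139, 0.337, 0.12, 0, 0, -0.375, 195]

```text
time: 9.85
tool_pos: [0.6325, 0.0604, 0.1537]
tool_rot: [-0.0, 0.845, 0.535, 0.0]
contact_force: [-0.3, -0.1, -0.4]
gripper_width: 0.238
```

```bash
python3 look.py 9;python3 look2.py 9b
```

```text
t 9.85 tcp [0.6325 0.0604 0.1537] F [-0.3 -0.1 -0.4] w 0.238
tcp tray [-0.1855  0.0879]
wrist disc_a [184. 317.] [-0.1701 -0.0596] 0.88
wrist disc_a [316. 280.] [-0.1414  0.0577] 0.77
side disc_a [360. 204.] [-0.1592 -0.0534] 0.78
t 10.05 tcp [0.6315 0.0573 0.1536] F [ 0.5 -0.2  0.6] w 0.236
```

View pics/m9b.png

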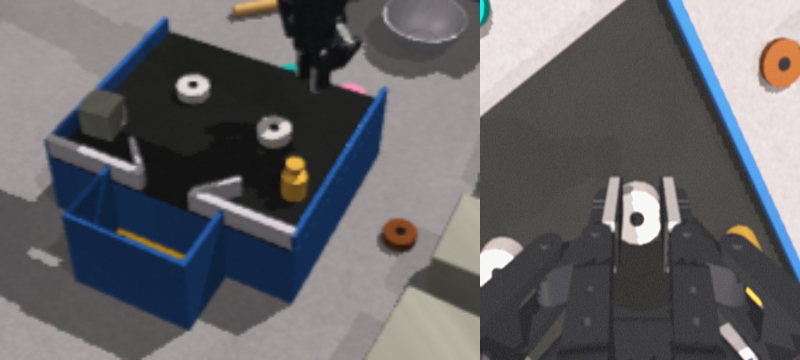

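View pics/l9.png

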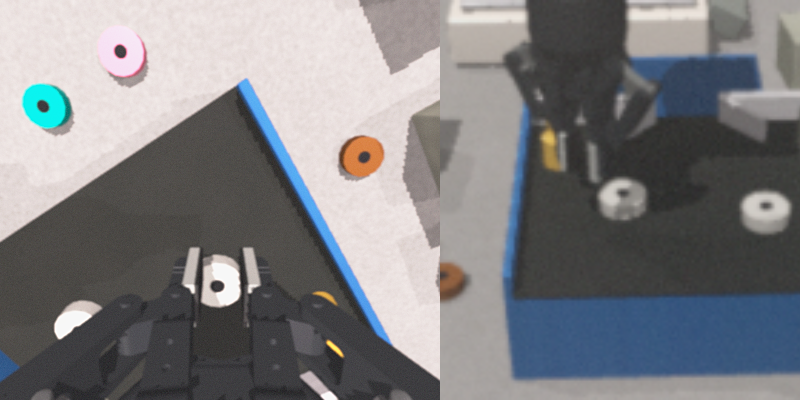

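```bash
python3 - <<'E'
from h import *
q=np.load('qw.npy');f=wgrab('w10.png');P=ray(f,(317,281.7),.104);s=monitor.state()
d=P-s['tool_pos'];print(wt(q,P),wt(q,s['tool_pos']))
R=Ro.from_quat(np.roll(s['tool_rot'],-1)).as_matrix();print('in tool',R.T@d)
E
```

```text
t 10.15 tcp [0.6316 0.0571 0.1538] F [-0.4 -0.4 -0.1] w 0.236
[-0.14461967  0.06154413] [-0.18367785  0.08740124]
in tool [-0.04681001 -0.00146465  0.04980849]
```

Emit:
step_arm:
  motion:
    - [0, 0, -0.04, 0, 0, 0, 195]
    - [0, 0, -0.08, 0, 0, 0, 195]
    - [0, 0, -0.11, 0, 0, 0, 195]
    - [0, 0, -0.12, 0, 0, 0, 195]
    - [-0.006, -0.012, -0.12, 0, 0, 0, 195]
    - [-0.012, -0.024, -0.12, 0, 0, 0, 195]
    - [-0.018, -0.036, -0.12, 0, 0, 0, 195]
    - [-0.024, -0.047, -0.12, 0, 0, 0.004, 195]
    - [-0.03, -0.059, -0.12, 0, 0, 0.009, 195]
    - [-0.035, -0.071, -0.12, 0, 0, 0.014, 195]

```text
time: 11.2
tool_pos: [0.6145, 0.0222, 0.0944]
tool_rot: [0.0, 0.84, 0.543, 0.0]
contact_force: [-0.2, 0.2, 1.1]
gripper_width: 0.237
```

Emit:
step_arm:
  motion:
    - [-0.006, -0.011, 0, 0, 0, 0.005, 195]
    - [-0.012, -0.023, 0, 0, 0, 0.01, 195]
    - [-0.018, -0.035, 0, 0, 0, 0.016, 195]
    - [-0.023, -0.046, 0, 0, 0, 0.022, 195]
    - [-0.029, -0.058, 0, 0, 0, 0.029, 195]
    - [-0.034, -0.07, 0, 0, 0, 0.036, 195]
    - [-0.04, -0.082, 0, 0, 0, 0.044, 195]
    - [-0.045, -0.094, 0, 0, 0, 0.052, 195]
    - [-0.05, -0.106, 0, 0, 0, 0.061, 195]
    - [-0.055, -0.118, 0, 0, 0, 0.071, 195]

```text
time: 12.2
tool_pos: [0.5867, -0.0368, 0.0938]
tool_rot: [-0.0, 0.81, 0.587, -0.0]
contact_force: [1.3, 0.0, 0.8]
gripper_width: 0.239
```

```bash
python3 look2.py 11;python3 look.py 11b
```

```text
t 12.2 tcp [ 0.5867 -0.0368  0.0938] F [1.3 0.  0.8] w 0.239
t 12.3 tcp [ 0.5864 -0.0372  0.0936] F [ 1.1 -0.6 -0.3] w 0.237
tcp tray [-0.095   0.0325]
wrist disc_a [322. 303.] [-0.0658  0.0217] 0.88
wrist disc_a [104. 209.] [-0.1695 -0.06  ] 0.63
side disc_a [361. 205.] [-0.1653 -0.0557] 0.73
side disc_a [328. 181.] [-0.0574  0.0201] 0.39
side disc_a [339. 172.] [-0.0114 -0.009 ] 0.3
```

View pics/m11.png

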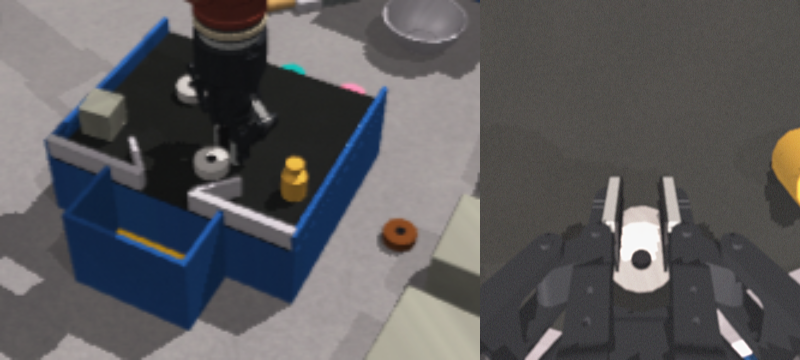

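Emit:
step_arm:
  motion:
    - [-0.005, -0.012, 0, 0, 0, 0.011, 195]
    - [-0.01, -0.024, 0, 0, 0, 0.023, 195]
    - [-0.015, -0.036, 0, 0, 0, 0.037, 195]
    - [-0.019, -0.048, 0, 0, 0, 0.052, 195]
    - [-0.024, -0.061, 0, 0, 0, 0.069, 195]
    - [-0.028, -0.073, 0, 0, 0, 0.088, 195]
    - [-0.032, -0.085, 0, 0, 0, 0.111, 195]
    - [-0.036, -0.098, 0, 0, 0, 0.136, 195]
    - [-0.04, -0.111, 0, 0, 0, 0.166, 195]
    - [-0.04, -0.111, 0, 0, 0, 0.166, 195]

```text
time: 13.5
tool_pos: [0.5665, -0.0928, 0.0938]
tool_rot: [0.0, 0.731, 0.682, -0.0]
contact_force: [-0.6, -0.1, 0.8]
gripper_width: 0.233
```

```bash
python3 look2.py 12;python3 look.py 12b
```

```text
t 13.5 tcp [ 0.5665 -0.0928  0.0938] F [-0.6 -0.1  0.8] w 0.233
t 13.6 tcp [ 0.5668 -0.0921  0.0938] F [0.3 0.  0.4] w 0.233
tcp tray [-0.0424  0.0071]
wrist disc_a [121.  36.] [-0.168  -0.0593] 0.62
side disc_a [359. 205.] [-0.1631 -0.0504] 0.49
side disc_a [334. 171.] [-0.0069  0.0041] 0.39
```

View pics/m12.png

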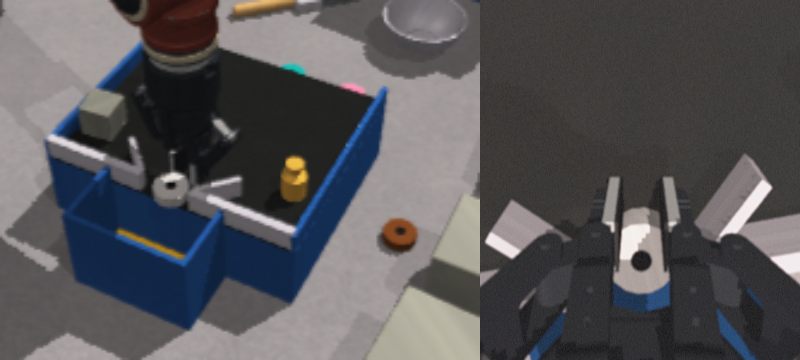

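Emit:
step_arm:
  motion:
    - [-0.002, -0.006, 0, 0, 0, 0.02, 195]
    - [-0.004, -0.012, 0, 0, 0, 0.04, 195]
    - [-0.006, -0.019, 0, 0, 0, 0.06, 195]
    - [-0.007, -0.025, 0, 0, 0, 0.08, 195]
    - [-0.008, -0.032, 0, 0, 0, 0.1, 195]
    - [-0.009, -0.038, 0, 0, 0, 0.124, 195]
    - [-0.009, -0.04, 0, 0, 0, 0.124, 195]
    - [-0.009, -0.04, 0, 0, 0, 0.124, 195]

```text
time: 14.6
tool_pos: [0.5625, -0.1118, 0.0938]
tool_rot: [0.0, 0.665, 0.747, -0.0]
contact_force: [0.2, -0.2, -0.1]
gripper_width: 0.235
```

```bash
python3 look2.py 13
```

```text
t 14.6 tcp [ 0.5625 -0.1118  0.0938] F [ 0.2 -0.2 -0.1] w 0.235
```

View pics/m13.png

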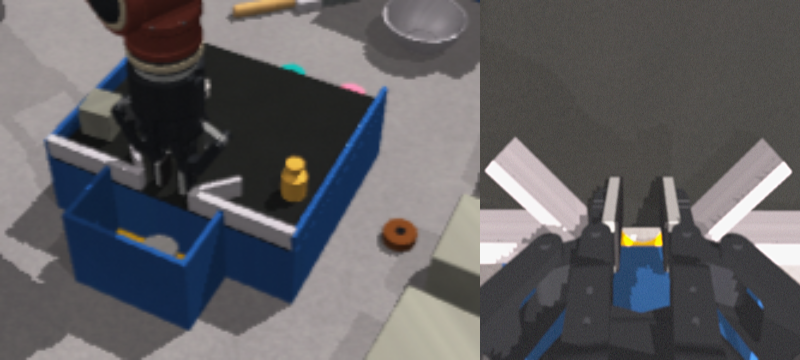

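```bash
sed -i 's/D=(-.1435,.062)/D=(-.167,-.059)/' plan.py; python3 plan.py
```

```text
25.80871518425222
to start units [-0.2    0.356] turn 0.3002980371164375
[0.021, -0.034] 0.0 [-0.193 -0.071]
[0.028, -0.045] -0.003 [-0.187 -0.068]
[0.035, -0.056] -0.005 [-0.181 -0.066]
[0.042, -0.067] -0.008 [-0.175 -0.063]
[0.049, -0.078] -0.011 [-0.169 -0.06 ]
[0.056, -0.089] -0.014 [-0.164 -0.057]
[0.063, -0.1] -0.018 [-0.158 -0.054]
[0.07, -0.111] -0.021 [-0.152 -0.051]
[0.076, -0.122] -0.025 [-0.146 -0.049]
[0.083, -0.133] -0.029 [-0.14  -0.046]
[0.09, -0.144] -0.034 [-0.134 -0.043]
[0.096, -0.156] -0.038 [-0.128 -0.04 ]
[0.103, -0.167] -0.043 [-0.122 -0.038]
[0.11, -0.178] -0.049 [-0.116 -0.035]
[0.116, -0.189] -0.055 [-0.11  -0.033]
[0.122, -0.201] -0.061 [-0.104 -0.03 ]
[0.129, -0.212] -0.068 [-0.098 -0.027]
[0.135, -0.223] -0.076 [-0.092 -0.025]
[0.141, -0.235] -0.084 [-0.086 -0.022]
[0.147, -0.246] -0.094 [-0.08 -0.02]
[0.153, -0.258] -0.105 [-0.074 -0.018]
[0.159, -0.27] -0.117 [-0.068 -0.015]
[0.165, -0.281] -0.131 [-0.062 -0.013]
[0.171, -0.293] -0.148 [-0.056 -0.011]
[0.176, -0.305] -0.167 [-0.05  -0.009]
[0.182, -0.317] -0.19 [-0.043 -0.007]
[0.188, -0.329] -0.219 [-0.037 -0.004]
[0.193, -0.341] -0.255 [-0.031 -0.002]
[0.199, -0.353] -0.3 [-0.024  0.   ]
```

Emit:
step_arm:
  motion:
    - [0, 0.02, 0.06, 0, 0, 0, 195]
    - [0, 0.05, 0.12, 0, 0, 0, 195]
    - [-0.03, 0.1, 0.12, 0, 0, 0.06, 195]
    - [-0.07, 0.17, 0.12, 0, 0, 0.12, 195]
    - [-0.12, 0.24, 0.12, 0, 0, 0.18, 195]
    - [-0.16, 0.3, 0.12, 0, 0, 0.25, 195]
    - [-0.2, 0.356, 0.12, 0, 0, 0.3, 195]
    - [-0.2, 0.356, 0.12, 0, 0, 0.3, 195]
    - [-0.2, 0.356, 0.12, 0, 0, 0.3, 195]
    - [-0.2, 0.356, 0.12, 0, 0, 0.3, 195]

```text
time: 15.7
tool_pos: [0.463, 0.0656, 0.1541]
tool_rot: [0.0, 0.482, 0.876, 0.0]
contact_force: [0.3, -0.0, 0.1]
gripper_width: 0.235
```

```bash
python3 look2.py 14
```

```text
t 15.7 tcp [0.463  0.0656 0.1541] F [ 0.3 -0.   0.1] w 0.235
```

View pics/m14.png

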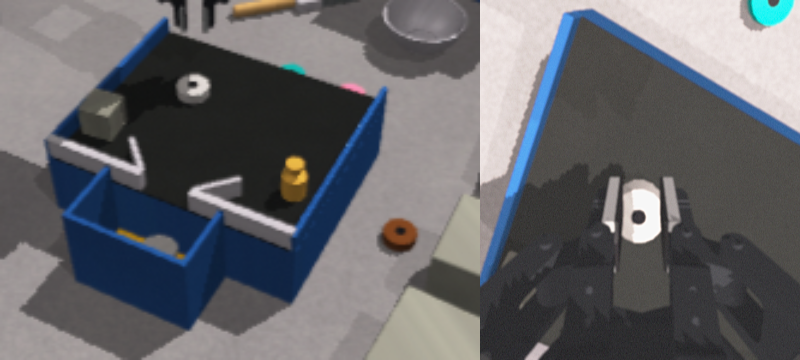

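Emit:
step_arm:
  motion:
    - [0, 0, -0.04, 0, 0, 0, 195]
    - [0, 0, -0.08, 0, 0, 0, 195]
    - [0, 0, -0.11, 0, 0, 0, 195]
    - [0, 0, -0.12, 0, 0, 0, 195]
    - [0.007, -0.011, -0.12, 0, 0, 0, 195]
    - [0.014, -0.023, -0.12, 0, 0, 0, 195]
    - [0.021, -0.034, -0.12, 0, 0, 0, 195]
    - [0.028, -0.045, -0.12, 0, 0, -0.003, 195]
    - [0.035, -0.056, -0.12, 0, 0, -0.005, 195]
    - [0.042, -0.067, -0.12, 0, 0, -0.008, 195]

```text
time: 16.8
tool_pos: [0.484, 0.0322, 0.0943]
tool_rot: [0.0, 0.487, 0.874, 0.0]
contact_force: [-0.4, 0.8, 2.5]
gripper_width: 0.241
```

Emit:
step_arm:
  motion:
    - [0.007, -0.011, 0, 0, 0, -0.003, 195]
    - [0.014, -0.022, 0, 0, 0, -0.006, 195]
    - [0.021, -0.033, 0, 0, 0, -0.01, 195]
    - [0.028, -0.044, 0, 0, 0, -0.013, 195]
    - [0.034, -0.055, 0, 0, 0, -0.017, 195]
    - [0.041, -0.066, 0, 0, 0, -0.021, 195]
    - [0.048, -0.077, 0, 0, 0, -0.026, 195]
    - [0.054, -0.089, 0, 0, 0, -0.03, 195]
    - [0.061, -0.1, 0, 0, 0, -0.035, 195]
    - [0.068, -0.111, 0, 0, 0, -0.041, 195]

```text
time: 17.8
tool_pos: [0.5176, -0.0233, 0.0938]
tool_rot: [-0.0, 0.513, 0.858, -0.0]
contact_force: [-0.5, 0.6, 1.5]
gripper_width: 0.236
```

```bash
python3 look2.py 15;python3 look.py 15b
```

```text
t 17.8 tcp [ 0.5176 -0.0233  0.0938] F [-0.5  0.6  1.5] w 0.236
t 17.9 tcp [ 0.5179 -0.0237  0.0938] F [-0.4  0.   0.2] w 0.233
tcp tray [-0.1158 -0.0346]
wrist disc_a [321. 298.] [-0.0901 -0.0222] 0.88
side disc_a [343. 185.] [-0.0759 -0.0178] 0.51
```

View pics/m15.png

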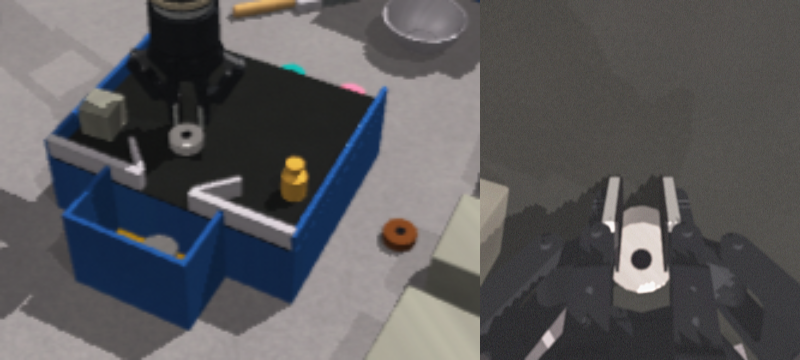

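Emit:
step_arm:
  motion:
    - [0.006, -0.011, 0, 0, 0, -0.006, 195]
    - [0.012, -0.023, 0, 0, 0, -0.012, 195]
    - [0.019, -0.034, 0, 0, 0, -0.019, 195]
    - [0.025, -0.045, 0, 0, 0, -0.027, 195]
    - [0.031, -0.057, 0, 0, 0, -0.035, 195]
    - [0.037, -0.068, 0, 0, 0, -0.045, 195]
    - [0.043, -0.08, 0, 0, 0, -0.056, 195]
    - [0.049, -0.092, 0, 0, 0, -0.068, 195]
    - [0.055, -0.103, 0, 0, 0, -0.082, 195]
    - [0.061, -0.115, 0, 0, 0, -0.099, 195]

```text
time: 19.1
tool_pos: [0.5482, -0.0808, 0.0938]
tool_rot: [-0.0, 0.576, 0.817, 0.0]
contact_force: [0.7, -0.5, -0.0]
gripper_width: 0.233
```

```bash
python3 look2.py 16;python3 look.py 16b
```

```text
t 19.1 tcp [ 0.5482 -0.0808  0.0938] F [ 0.7 -0.5 -0. ] w 0.233
t 19.2 tcp [ 0.5484 -0.0811  0.0939] F [-0.1 -0.   0. ] w 0.238
tcp tray [-0.0554 -0.0104]
wrist disc_a [322. 297.] [-0.0285 -0.0013] 0.68
side disc_a [335. 170.] [-0.0009  0.0006] 0.59
```

View pics/m16.png

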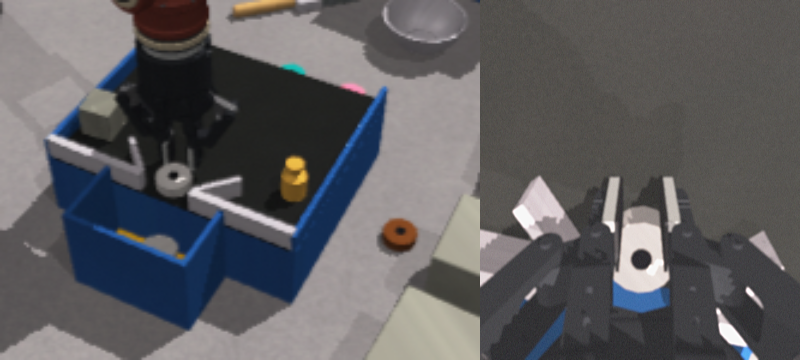

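Emit:
step_arm:
  motion:
    - [0.005, -0.01, 0, 0, 0, -0.018, 195]
    - [0.009, -0.02, 0, 0, 0, -0.038, 195]
    - [0.014, -0.03, 0, 0, 0, -0.062, 195]
    - [0.018, -0.038, 0, 0, 0, -0.085, 195]
    - [0.022, -0.046, 0, 0, 0, -0.11, 195]
    - [0.026, -0.055, 0, 0, 0, -0.135, 195]
    - [0.028, -0.062, 0, 0, 0, -0.152, 195]
    - [0.028, -0.062, 0, 0, 0, -0.152, 195]
    - [0.028, -0.062, 0, 0, 0, -0.152, 195]

```text
time: 20.3
tool_pos: [0.5619, -0.1115, 0.0937]
tool_rot: [-0.0, 0.665, 0.747, -0.0]
contact_force: [0.3, 0.5, -0.8]
gripper_width: 0.238
```

```bash
python3 look2.py 17
```

```text
t 20.3 tcp [ 0.5619 -0.1115  0.0937] F [ 0.3  0.5 -0.8] w 0.238
```

View pics/m17.png

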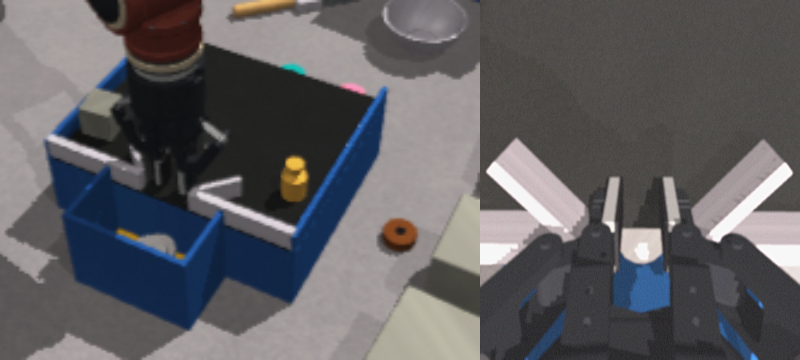

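Emit:
step_arm:
  motion:
    - [0, 0.01, 0.05, 0, 0, 0, 195]
    - [0, 0.01, 0.13, 0, 0, 0, 195]
    - [0, 0.01, 0.21, 0, 0, 0, 195]
    - [0, 0.01, 0.29, 0, 0, 0, 195]
    - [0.01, -0.07, 0.36, 0, 0, 0, 195]
    - [0.02, -0.16, 0.4, 0, 0, 0, 195]
    - [0.03, -0.24, 0.4, 0, 0, 0, 195]
    - [0.034, -0.31, 0.4, 0, 0, 0, 195]
    - [0.034, -0.31, 0.4, 0, 0, 0, 195]
    - [0.034, -0.31, 0.4, 0, 0, 0, 195]

```text
time: 21.4
tool_pos: [0.5786, -0.2666, 0.2932]
tool_rot: [-0.001, 0.665, 0.747, 0.0]
contact_force: [0.1, -0.0, -0.6]
gripper_width: 0.234
```

```bash
python3 look2.py 18; python3 - <<'E'
from h import *
f=eyes.grab_frame('scene');q=np.load('q.npy')
for n,k in(('weight','weight'),('cube','cube')):
  for d in eyes.pinpoint(k,'scene')[:1]: print(k,wt(q,ray(f,d['uv'],.09)),d['p'])
E
```

```text
t 21.4 tcp [ 0.5786 -0.2666  0.2932] F [ 0.1 -0.  -0.6] w 0.234
weight [-0.07877958  0.12023822] 0.58
cube [-0.05903257 -0.11793999] 0.65
```

View pics/w18.png

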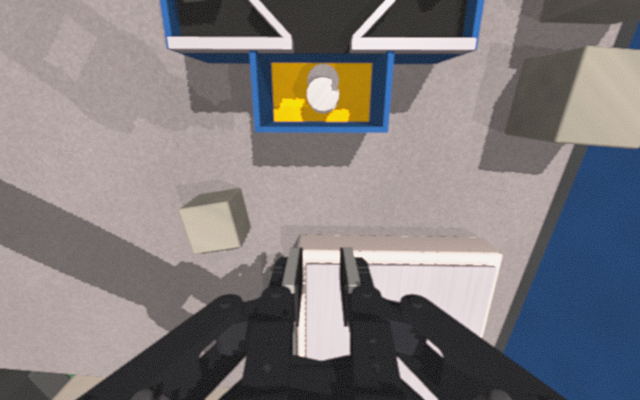

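View pics/sc18.png

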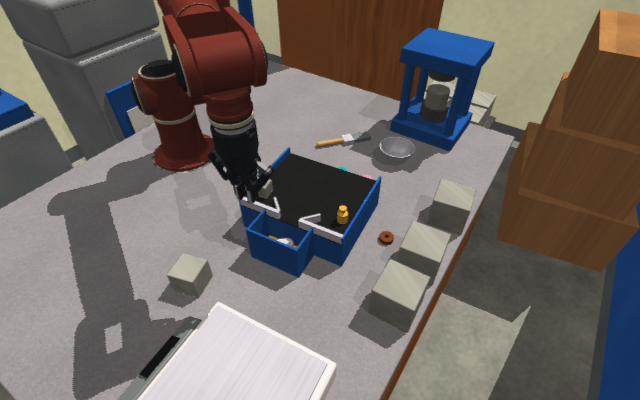

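```bash
python3 - <<'E'
from h import *
wgrab('w19.png')
a=cv2.imread('pics/w19.png')[30:140,240:400];cv2.imwrite('pics/w19c.png',cv2.resize(a,None,fx=5,fy=5,interpolation=cv2.INTER_CUBIC))
a=cv2.imread('pics/w18.png')[30:140,240:400];b=cv2.imread('pics/w19.png')[30:140,240:400];print(abs(a.astype(int)-b).mean())
E
```

```text
t 21.65 tcp [ 0.5791 -0.2651  0.2939] F [-0.1 -0.1  0.4] w 0.234
9.052632575757576
```

View pics/w19c.png

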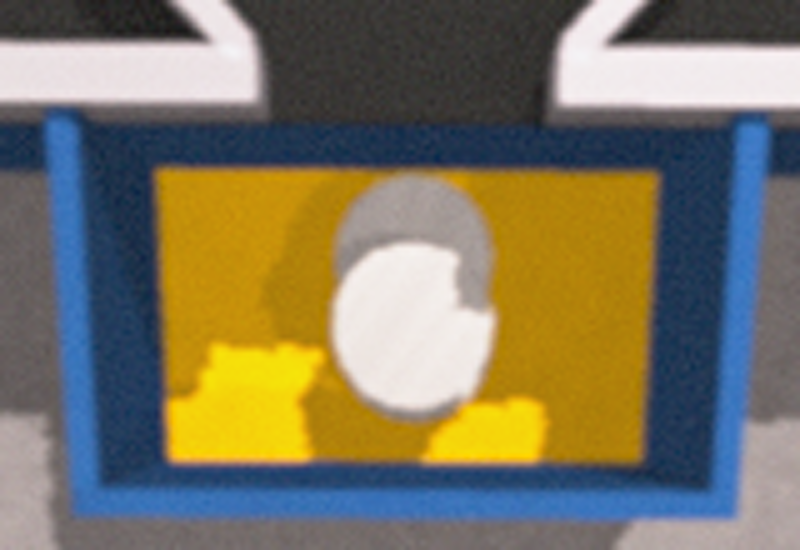

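Emit:
step_arm:
  motion:
    - [0, 0, 0, 0, 0, 0, 195]
    - [0, 0, 0, 0, 0, 0, 195]
    - [0, 0, 0, 0, 0, 0, 195]
    - [0, 0, 0, 0, 0, 0, 195]
    - [0, 0, 0, 0, 0, 0, 195]

```text
time: 22.2
tool_pos: [0.5789, -0.2664, 0.2938]
tool_rot: [0.0, 0.665, 0.747, 0.0]
contact_force: [-0.4, 0.9, 1.3]
gripper_width: 0.235
```

```bash
python3 - <<'E'
from h import *
wgrab('w20.png')
a=cv2.imread('pics/w20.png')[30:140,240:400];b=cv2.imread('pics/w19.png')[30:140,240:400];print(abs(a.astype(int)-b).mean())
# before/after scene: moved items
a=cv2.imread('pics/scene0.png');grab('scene','sc20.png');b=cv2.imread('pics/sc20.png')
for n,(x,y,w,h) in dict(weight=(334,202,18,24),block=(165,252,48,44),brush=(312,130,62,20),bowl=(376,134,42,28),cube=(248,174,28,26)).items():
  m=cv2.matchTemplate(b[y-8:y+h+8,x-8:x+w+8],a[y:y+h,x:x+w],cv2.TM_CCOEFF_NORMED);_,v,_,l=cv2.minMaxLoc(m);print(n,l[0]-8,l[1]-8,round(v,3))
eyes.grab_frame('side');s=eyes.grab_frame('side');c=cv2.cvtColor(s['pixels'],cv2.COLOR_RGB2BGR);a=cv2.imread('pics/side0.png')
for n,(x,y,w,h) in dict(weight=(283,166,16,26),cube=(373,164,24,26)).items():
  m=cv2.matchTemplate(c[y-8:y+h+8,x-8:x+w+8],a[y:y+h,x:x+w],cv2.TM_CCOEFF_NORMED);_,v,_,l=cv2.minMaxLoc(m);print('side',n,l[0]-8,l[1]-8,round(v,3))
a=cv2.imread('pics/w20.png')[30:140,240:400];cv2.imwrite('pics/w20c.png',cv2.resize(a,None,fx=5,fy=5,interpolation=cv2.INTER_CUBIC))
E
```

```text
t 22.2 tcp [ 0.5789 -0.2664  0.2938] F [-0.4  0.9  1.3] w 0.235
8.419753787878788
weight 0 0 1.0
block 0 0 1.0
brush 0 0 1.0
bowl 0 0 1.0
cube 1 1 0.188
side weight 0 0 0.998
side cube 0 0 0.998
```

View pics/w20c.png

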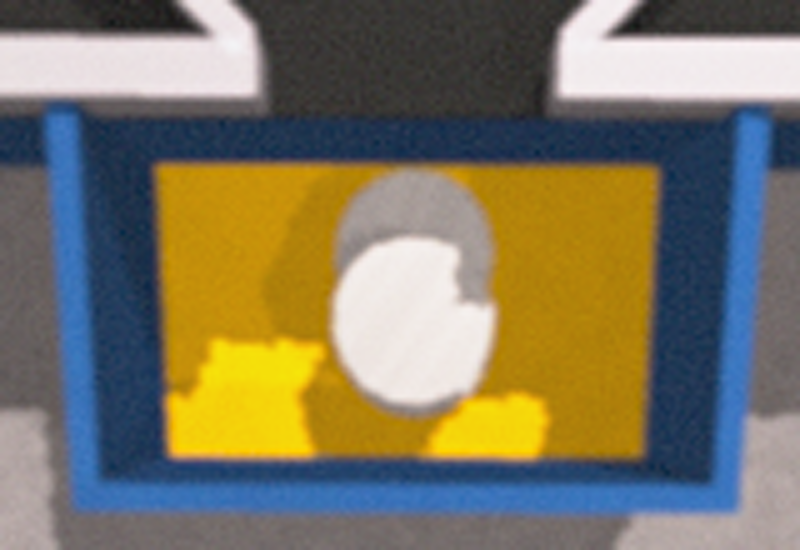

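```bash
python3 -c "
from plant import manip;print(manip.job_done())"
```

```text
the job is handed in; nothing more can be done
None
```

I pushed all three aluminium discs through the gate into the return slot, one at a time, and handed the job in at about 22 s on the robot's clock. I used the part-open fingertips as a cradle and did the middle disc first, then the +y side, then the −y side. No disc was pinched or lifted. The wrist force at the end of each move was never more than a few newtons.

**Discs:** No disc is left on the tray floor, and I watched each one leave it at the gate. In the slot they lie as a still stack in the middle. The top disc seems to have turned over, since no black dot shows. The wrist picture clearly shows only two discs. The bottom one is hidden under the others, so the third is inferred from its drop.

**Other objects:** The weight, block, brush and bowl show no shift from the start in the scene picture, and the weight and cube show none in the side picture. In the scene picture the arm blocked the view of the cube, so that comparison failed. The network's weight and cube positions from that last scene picture differed by up to about 10 mm from the earlier ones. I put that down to detection noise and the arm in the way.

**Calibration disagreement:** The tray position from the wrist camera and from the fixed cameras differed by about 4 mm along the push direction. I therefore watched each disc drop rather than relying on the numbers.

**At hand-in:** The arm stood clear above the bench, touching nothing.

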